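# Set out the potting-on line

## Robot

A 7-joint arm with a two-finger parallel gripper is mounted at the origin on the work surface. World frame = base frame: x ahead of the robot, y to its left, z up, the work surface at z = 0. Lengths are in m, angles in rad, forces in N, time in s.
With the tool pointing down it reaches from about 0.425 to 0.95 m from the base axis. Payload 4.7 kg.
Tool frame: the origin (TCP) lies midway between the tips of the shut fingers; the grasp point (between the pads) lies 19 mm behind it; z points along the fingers, y is the line along which they close (so a half turn about z gives the same grasp; the last joint's range is limited). The gripper opens to 87 mm and grips with 3 to 60 N. Pads are 19 mm wide; open, the fingers measure 117 mm over their backs; the gripper's body (75 mm by 190 mm) begins 51 mm behind the grasp point.
Start: joints at [1.145, 0.469, -0.049, 1.532, 0.024, 1.141, -0.082], TCP at [0.261, -0.623, 0.223] pointing down, gripper open.
Joint ranges: [-2.59, 2.59], [-0.33, 1.99], [-1.39, 1.29], [0.1, 2.45], [-1.04, 4.18], [0.21, 1.99], [-2.66, 2.66]. Speed limits (rad/s): [2.57, 2.57, 3.14, 3.14, 3.14, 3.14, 3.14].

## Interface

Orientations are given as a rotation vector (axis times angle).
In Python, from bench import status, read_camera, sign_off gives the robot as it stands.
- The arm moves only by the shell command python3 -m jog 'ROWS' [FORCE]. ROWS is JSON, one flat list of numbers, 7 for each row, row after row: the shift along the tool's x, y, z in mm, then the turn, a rotation vector about the tool's x, y, z in degrees, then the closure, from 0 (fully open) to 1 (shut). A call has 1 to 8 rows; each row shifts and turns the commanded pose from where the row before left it, along the tool's axes as they then stand; what a row does not reach is not made up. A row lasts 1/10 s, in which the tool goes at most 50 mm and 8.59 degrees, less where a joint would pass 70% of its speed; a pose out of reach is approached as far as the arm can. A call with a gripper value outside its range is refused whole. The fingers move at their own pace and stop on an object; FORCE is the grip in N (left out, the last holds). Time passes only in rows, so rows that do not move let the fingers close. It gives the time, the measured TCP pose, the force, the opening and the grip force at its end, in the units of the state.
- status.sense(): the state, without advancing time (a new reading comes with each control period).
- read_camera(name): name is "scene" or "top" or "wrist"; returns a dict with "color" (400x640x3 uint8, blue, green, red), "K" (3x3 intrinsics, pixels), "dist_coeffs" ([k1, k2, p1, p2, k3] as OpenCV has them; the pictures are not rectified), "origin" and "attitude" of the camera in the world. Camera axes: x right, y up, looking along -z (the intrinsics and any distortion apply to the point x, -y, -z); pixel columns grow to the right and rows downward; lengths in m; the calibration is good to about 2 mm. A picture is of the moment at which its call begins. There is no depth.
- sign_off(): hands the job in; it is judged then, once.
The state is a dict: "t": time; "joint_positions": joint angles; "joint_velocities": joint speeds; "joint_torque": joint torques, N m; "position": TCP position; "eef_rot": TCP orientation; "ft_force": force on the tool from outside, world axes, zero at the start; "wrist_torque": the same for the moment, N m; "gripper_width": finger opening in m; "finger_force": force on a finger pad.
Only numpy, scipy, OpenCV 4.12 (cv2) and the standard library are available. Lean on these libraries where they do the work, as an engineer would, in place of code of your own. Each camera call takes 0.05 s, during which the arm holds its last target. There are 200 camera calls.

## Task

Set out the potting-on line: stand the four terracotta pots upright on the white-painted plank, one centred on each cork disc, in order of size, with the smallest at the end with the green stud and the largest at the end with the blue stud. They are clay, so set each down gently without dropping it or knocking any over, and leave the black plastic pot, the yellow twine reel and the amber seed jar where they stand.

Things in the scene. Friction and masses are not known exactly. Their poses are not given: they have to be found in the camera images.
- pot_1: the smallest of the four empty terracotta flowerpots: round, open at the top, rim diameter 42 mm, total height 48 mm. The rim is an upright collar 14 mm high round the top (wall 5 mm), below it the wall (3 mm) tapers down to 29 mm at the foot. Loose, stands upright. Origin: centre of its underside; z up
- pot_2: the second smallest of the four empty terracotta flowerpots: round, open at the top, rim diameter 50 mm, total height 58 mm. The rim is an upright collar 14 mm high round the top (wall 5 mm), below it the wall (3 mm) tapers down to 34 mm at the foot. Loose, stands upright. Origin: centre of its underside; z up
- pot_3: the second largest of the four empty terracotta flowerpots: round, open at the top, rim diameter 58 mm, total height 68 mm. The rim is an upright collar 14 mm high round the top (wall 5 mm), below it the wall (3 mm) tapers down to 39 mm at the foot. Loose, stands upright. Origin: centre of its underside; z up
- pot_4: the largest of the four empty terracotta flowerpots: round, open at the top, rim diameter 66 mm, total height 78 mm. The rim is an upright collar 14 mm high round the top (wall 5 mm), below it the wall (3 mm) tapers down to 45 mm at the foot. Loose, stands upright. Origin: centre of its underside; z up
- black_pot: an empty black plastic pot of the same shape, rim 56 mm, height 64 mm; not part of the row, stays where it is. Origin: centre of its underside
- reel: a yellow flanged twine reel standing on end, 56 mm across, 56 mm high; stays where it is. Origin: centre of its underside
- jar: an amber seed jar with a white cap, 52 mm across, 75 mm high; stays where it is. Origin: centre of its underside
- board: the plank: a white-painted wooden board lying fixed on the table, 100 mm (its x) by 480 mm (its y) and 15 mm thick, with four round cork discs (66 mm across, 2 mm thick, their tops 17 mm above the board's underside) in a row along its middle, at x = 0 and y = -142.5, -47.5, +47.5 and +142.5 mm in its frame. Origin: centre of its underside, on the table top; y runs along the row, z up
- green_stud: green round stud, 24 mm across, 12 mm high, fixed on top of the board near one end, in line with the discs and 75.5 mm from the centre of the nearest disc: it marks the end of the row where the smallest pot belongs. It may be at either end; the blue stud is at the other. Origin: centre of its underside
- blue_stud: blue round stud, 24 mm across, 12 mm high, fixed on top of the board near one end, in line with the discs and 75.5 mm from the centre of the nearest disc: it marks the end of the row where the largest pot belongs. It may be at either end; the green stud is at the other. Origin: centre of its underside

How it is judged:
At the end, for the whole second after the job is handed in: Each terracotta pot stands upright (within 0.1 rad), released and at rest on its own cork disc, its centre within 12 mm of the disc's centre along and across the board, sizes rising from the green stud's end to the blue stud's end; the black pot, reel and jar are within 25 mm of where they were (((y of green_stud in the frame of board above 0 m and y of pot_1 in the frame of board between 0.1305 and 0.1545 m and y of pot_2 in the frame of board between 0.0355 and 0.0595 m and y of pot_3 in the frame of board between -0.0595 and -0.0355 m and y of pot_4 in the frame of board between -0.1545 and -0.1305 m) or (y of green_stud in the frame of board below 0 m and y of pot_1 in the frame of board between -0.1545 and -0.1305 m and y of pot_2 in the frame of board between -0.0595 and -0.0355 m and y of pot_3 in the frame of board between 0.0355 and 0.0595 m and y of pot_4 in the frame of board between 0.1305 and 0.1545 m)) and x of pot_1 in the frame of board between -0.012 and 0.012 m and z of pot_1 in the frame of board between 0.012 and 0.021 m and angle between each of pot_1, pot_2, pot_3, pot_4's own z axis and vertical below 0.1 rad and linear speed of each of pot_1, pot_2, pot_3, pot_4 below 0.02 m/s and x of pot_2 in the frame of board between -0.012 and 0.012 m and z of pot_2 in the frame of board between 0.012 and 0.021 m and x of pot_3 in the frame of board between -0.012 and 0.012 m and z of pot_3 in the frame of board between 0.012 and 0.021 m and x of pot_4 in the frame of board between -0.012 and 0.012 m and z of pot_4 in the frame of board between 0.012 and 0.021 m and distance of each of black_pot, reel, jar from where it was at the start of the episode below 0.025 m); the robot touches nothing.
It fails at once if the black pot, the reel or the jar is moved by more than 25 mm (distance of any of black_pot, reel, jar from where it was at the start of the episode above 0.025 m).
It fails at once if a terracotta pot is knocked over (angle between any of pot_1, pot_2, pot_3, pot_4's own z axis and vertical above 0.7 rad).
It fails at once if a terracotta pot is dropped: it moves faster than 0.55 m/s while the fingers do not touch it (a fall of more than about 15 mm) ((linear speed of pot_1 above 0.55 m/s and contact force between pot_1 and the fingers below 0.05 N) or (linear speed of pot_2 above 0.55 m/s and contact force between pot_2 and the fingers below 0.05 N) or (linear speed of pot_3 above 0.55 m/s and contact force between pot_3 and the fingers below 0.05 N) or (linear speed of pot_4 above 0.55 m/s and contact force between pot_4 and the fingers below 0.05 N)).
It fails at once if a terracotta pot is slammed onto the board (over 45 N) (contact force between any of pot_1, pot_2, pot_3, pot_4 and board above 45 N).
It also fails if it takes over 109 s, if anything falls off the work surface, if the arm or the gripper's body presses on something with over 40 N, if the wrist force passes 120 N, or if a joint passes its speed limit or range.

## Working session

There is one attempt and no reset: what is moved stays moved. The work goes in short steps, Python scripts to look and compute and a shell command to move; the robot and the scene stay as the last step left them, time stands still between calls to the robot, and variables do not carry over. Pictures are saved under pics/ and viewed, at most 14 in all, crops included, and the job is handed in when it is done.

```bash
mkdir -p pics; cat > h.py <<'E'
import numpy as np, cv2
from bench import status, read_camera
from scipy.spatial.transform import Rotation as R
def rot(a):
    a=np.array(a,float)
    if a.shape==(3,3): return a
    return (R.from_rotvec(a) if a.size==3 else R.from_quat(a)).as_matrix()
def pix2world(c,uv,z):
    p=cv2.undistortPoints(np.array(uv,float).reshape(-1,1,2),np.array(c['K'],float),np.array(c['dist_coeffs'],float)).reshape(-1,2)
    d=np.c_[p[:,0],-p[:,1],-np.ones(len(p))]@rot(c['attitude']).T
    o=np.array(c['origin'],float); z=np.broadcast_to(z,len(p))
    return o+d*((z-o[2])/d[:,2])[:,None]
E
python3 - <<'E'
from h import *
for n in ('top','scene'):
    c=read_camera(n); cv2.imwrite(f'pics/{n}0.png',c['color']); print(n,c['origin'],c['attitude'],c['K'],c['dist_coeffs'])
s=status.sense(); print(s)
E
```

```text
top [ 0.39758872 -0.02135283  1.17017622] [ 0.12783149 -0.0828368  -1.58982581] [[487.58645804   0.         316.22532973]
 [  0.         487.58645804 184.9449535 ]
 [  0.           0.           1.        ]] [-0.03924084  0.          0.          0.          0.        ]
scene [ 0.9565033  -0.0508782   0.78608145] [0.41978873 0.39358709 1.43619537] [[363.16463193   0.         320.76620962]
 [  0.         363.16463193 201.32947911]
 [  0.           0.           1.        ]] [0.02095644 0.         0.         0.         0.        ]
{'t': 0.1, 'joint_positions': array([ 1.14510157,  0.46938542, -0.04858368,  1.53355324,  0.02409225,
        1.14100444, -0.08230084]), 'joint_velocities': array([ 4.64714211e-06, -1.37928018e-03, -8.90322765e-04, -3.54694430e-03,
        2.76247048e-04,  1.53479192e-03, -1.03402134e-04]), 'joint_torque': array([ 7.75610788e-04, -5.09173000e+01, -8.10205517e-02, -2.36828524e+01,
       -6.14186819e-02,  3.44682403e-02,  5.29807426e-05]), 'position': array([ 0.26066625, -0.62206181,  0.22159672]), 'eef_rot': array([-3.07827736e+00, -6.18886438e-01,  6.36557623e-04]), 'ft_force': array([ 0.40722507, -0.24812592, -0.27156268]), 'wrist_torque': array([-0.008215  ,  0.06447964,  0.01590762]), 'finger_force': 0.0, 'gripper_width': 0.0868694787056345}
```

View pics/top0.png

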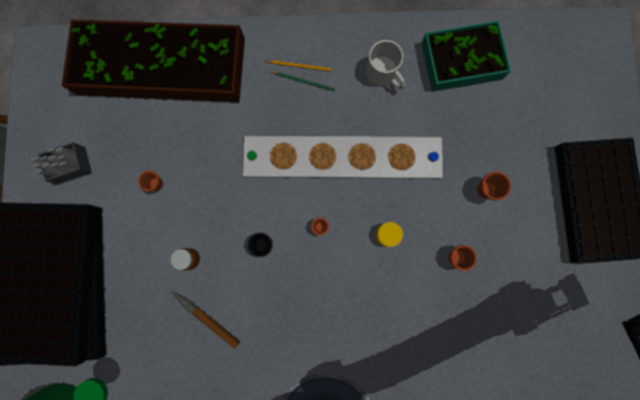

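View pics/scene0.png

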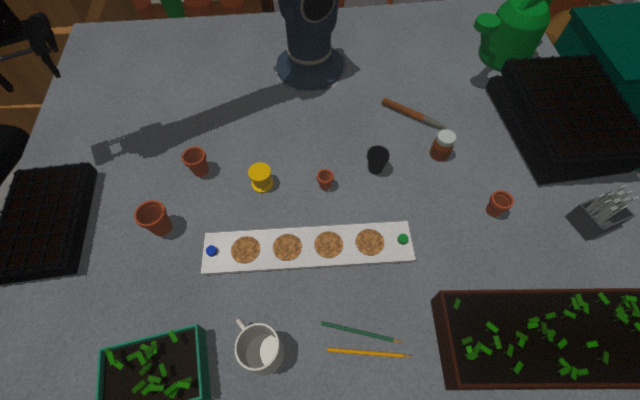

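The top view shows the board with the green stud at (252,155) and the blue stud at (433,157). The pots are at (149,182), (319,226), (463,257) and (495,186); the jar is at (184,259), the black pot at (260,244) and the reel at (390,234). I'll enlarge it.

```bash
python3 - <<'E'
import cv2
i=cv2.imread('pics/top0.png')
a=lambda x,y,w=66,h=60: cv2.resize(i[y:y+h,x:x+w],None,fx=6,fy=5*1.2,interpolation=cv2.INTER_CUBIC)[:, :]
import numpy as np
m=np.vstack([np.hstack([a(120,160,66,48),a(290,200,66,48)]),np.hstack([a(435,232,66,48),a(465,162,66,48)])])
cv2.imwrite('pics/crop.png',cv2.convertScaleAbs(m,alpha=1.5)); print(m.shape)
E
```

```text
(576, 792, 3)
```

View pics/crop.png

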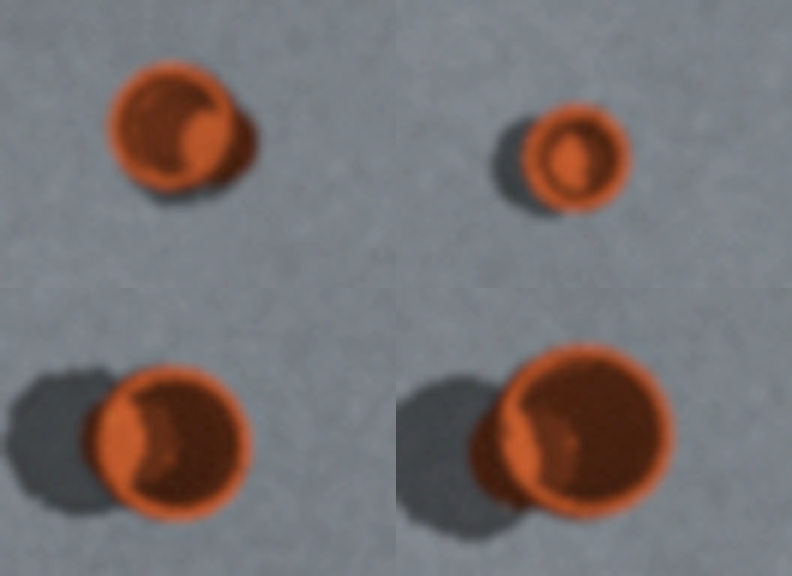

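The crops show the rim centres at about (148.3,180.7), (319.8,226), (463.6,257.4) and (496.1,185.6) px.

```bash
python3 - <<'E'
from h import *
c=read_camera('top')
P=[(148.3,180.7),(319.8,226),(463.6,257.4),(496.1,185.6)];w=[21,18,25.7,28.7];z=[.058,.048,.068,.078]
for p,ww,zz in zip(P,w,z):
    q=pix2world(c,[p,(p[0]+ww/2,p[1]),(p[0]-ww/2,p[1])],zz); print('pot',q[0].round(4),'rim mm',(1e3*np.linalg.norm(q[1]-q[2])).round(1),'r',np.hypot(*q[0][:2]).round(3))
im=c['color']; hsv=cv2.cvtColor(im,cv2.COLOR_BGR2HSV); roi=np.zeros(im.shape[:2],np.uint8); roi[130:185,238:450]=1
def blobs(m,amin):
    n,l,s,ce=cv2.connectedComponentsWithStats(m.astype(np.uint8)*roi)
    return [ce[i] for i in range(1,n) if s[i,4]>amin]
sat=(hsv[...,1]>90)&(hsv[...,0]<25)
D=pix2world(c,sorted(map(tuple,blobs(sat,200))),.017); print(D.round(4))
g=pix2world(c,blobs((hsv[...,0]>45)&(hsv[...,0]<85)&(hsv[...,1]>120),20),.027);b=pix2world(c,blobs((hsv[...,0]>100)&(hsv[...,0]<135)&(hsv[...,1]>150),20),.027);print('g',g.round(4),'b',b.round(4))
print('sp',np.linalg.norm(np.diff(D,axis=0),axis=1),'mid',D.mean(0),g,b)
for n,p,zz in [('black',(260,244),.064),('reel',(390,234),.056),('jar',(181,259),.075),('mugtop',(386,55),.09)]: print(n,pix2world(c,[p],zz)[0].round(3))
s=status.sense(); print(rot(s['eef_rot']).round(3))
E
```

```text
pot [0.567  0.4019 0.058 ] rim mm 50.2 r 0.695
pot [0.4536 0.0029 0.048 ] rim mm 41.4 r 0.454
pot [ 0.3757 -0.3163  0.068 ] rim mm 57.2 r 0.491
pot [ 0.5338 -0.3959  0.078 ] rim mm 64.5 r 0.665
[[ 0.6266  0.0893  0.017 ]
 [ 0.6233 -0.0056  0.017 ]
 [ 0.6205 -0.1004  0.017 ]
 [ 0.6175 -0.1952  0.017 ]]
g [[0.6281 0.1637 0.027 ]] b [[ 0.6139 -0.2692  0.027 ]]
sp [0.09498248 0.09477882 0.09491947] mid [ 0.621969   -0.05298861  0.017     ] [[0.6280808  0.16370554 0.027     ]] [[ 0.61388653 -0.26923064  0.027     ]]
black [0.415 0.139 0.064]
reel [ 0.432 -0.156  0.056]
jar [0.385 0.316 0.075]
mugtop [ 0.843 -0.16   0.09 ]
[[ 0.922  0.387 -0.001]
 [ 0.387 -0.922  0.001]
 [-0.    -0.001 -1.   ]]
```

Pot sizes and disc spacing check out against the given dimensions. The green end is at +y. I'll turn the tool so the fingers close along world x, across the board. Then tool x = world +y, tool y = world +x and tool z = down.

```bash
python3 -m jog '[0,0,0,0,0,-8.4,0, 0,0,0,0,0,-8.4,0, 0,0,0,0,0,-8.4,0, 0,0,0,0,0,-8.4,0, 0,0,0,0,0,-8.4,0, 0,0,0,0,0,-8.4,0, 0,0,0,0,0,-8.4,0, 0,0,0,0,0,-8.4,0]' 15
python3 -m jog '[38,45,0,0,0,0,0, 38,45,0,0,0,0,0, 38,45,0,0,0,0,0, 38,45,0,0,0,0,0, 38,45,0,0,0,0,0, 38,48,0,0,0,0,0, 0,0,0,0,0,0,0, 0,0,0,0,0,0,0]'
python3 -c "
from h import *
s=status.sense();print(rot(s['eef_rot']).round(3),s['position'],s['joint_positions'].round(2))"
```

```text
t: 0.95
position: [0.2607, -0.6223, 0.2221]
eef_rot: [-2.216, -2.226, -0.0]
ft_force: [0.3, 0.5, -0.3]
gripper_width: 0.0872
finger_force: 0.0
t: 1.75
position: [0.4925, -0.4289, 0.2222]
eef_rot: [-2.218, -2.224, -0.0]
ft_force: [-1.1, -0.8, -0.8]
gripper_width: 0.0876
finger_force: 0.0
[[-0.003  1.    -0.   ]
 [ 1.     0.003  0.   ]
 [ 0.    -0.    -1.   ]] [ 0.49247779 -0.42888607  0.22218207] [ 0.92  0.46 -0.37  1.57  0.18  1.14  0.51]
```

```bash
python3 -m jog '[11,14,0,0,0,0,0, 11,14,0,0,0,0,0, 11,13,0,0,0,0,0, 0,0,0,0,0,0,0, 0,0,0,0,0,0,0]'
python3 - <<'E'
from h import *
c=read_camera('wrist'); cv2.imwrite('pics/w1.png',c['color']); print(c['origin'],c['attitude'])
print(cv2.projectPoints(np.array([[0.5338,-0.3959,.078]])@np.diag([1,1,1.])-np.array(c['origin']), cv2.Rodrigues(np.diag([1,-1,-1.])@rot(c['attitude']).T)[0],np.zeros(3),np.array(c['K']),np.array(c['dist_coeffs']))[0])
E
```

```text
t: 2.25
position: [0.5327, -0.3971, 0.2225]
eef_rot: [-2.221, -2.221, 0.0]
ft_force: [-0.7, -0.9, 0.4]
gripper_width: 0.0873
finger_force: 0.0
[ 0.53254873 -0.32580732  0.38491757] [-0.26156161 -0.00048271  0.000822  ]
[[[323.94057359 192.24605434]]]
```

View pics/w1.png

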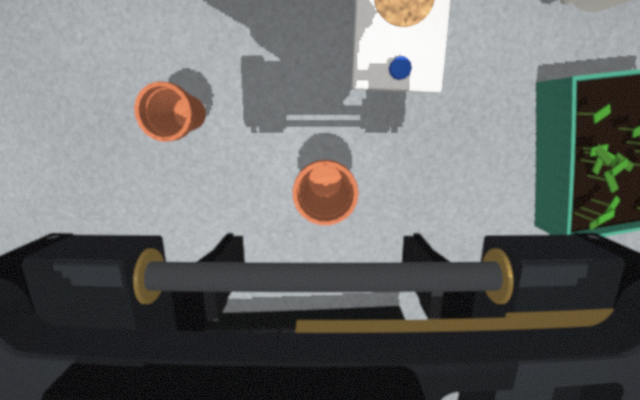

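The wrist view shows the pot_4 rim centred at (325,192), against a prediction of (324,192), so the measurements hold. I'll descend to the collar and close.

```bash
python3 -m jog '[1,1,40,0,0,0,0, 0,0,40,0,0,0,0, 0,0,40,0,0,0,0, 0,0,30,0,0,0,0, 0,0,20,0,0,0,0, 0,0,0,0,0,0,0, 0,0,0,0,0,0,0]' 15
python3 -m jog '[0,0,0,0,0,0,0.3, 0,0,0,0,0,0,0.4, 0,0,0,0,0,0,0.5, 0,0,0,0,0,0,0.5, 0,0,0,0,0,0,0.5, 0,0,0,0,0,0,0.5]' 15
```

```text
t: 3.0
position: [0.5331, -0.3974, 0.0529]
eef_rot: [2.224, 2.219, -0.001]
ft_force: [0.3, 0.1, 0.6]
gripper_width: 0.0871
finger_force: 0.0
t: 3.6
position: [0.534, -0.3968, 0.0535]
eef_rot: [2.221, 2.219, 0.0]
ft_force: [-0.1, 0.4, 4.8]
gripper_width: 0.0658
finger_force: 15.0
```

```bash
python3 -m jog '[0,0,-10,0,0,0,0.5, 0,0,-20,0,0,0,0.5, 0,0,-25,0,0,0,0.5, 0,0,-15,0,0,0,0.5, 15,6,0,0,0,0,0.5, 25,11,0,0,0,0,0.5, 30,12,0,0,0,0,0.5, 30,12,0,0,0,0,0.5]' 15
python3 -m jog '[30,12,0,0,0,0,0.5, 30,12,0,0,0,0,0.5, 25,11,0,0,0,0,0.5, 16,7,0,0,0,0,0.5, 0,0,0,0,0,0,0.5, 0,0,0,0,0,0,0.5, 0,0,0,0,0,0,0.5]'
```

```text
t: 4.4
position: [0.5742, -0.2938, 0.1211]
eef_rot: [-2.22, -2.219, 0.0]
ft_force: [-0.1, -0.8, -2.3]
gripper_width: 0.0661
finger_force: 15.0
t: 5.1
position: [0.6156, -0.198, 0.1221]
eef_rot: [2.226, 2.217, -0.003]
ft_force: [-0.1, -0.3, -1.5]
gripper_width: 0.0658
finger_force: 15.0
```

```bash
python3 -m jog '[2,2,10,0,0,0,0.5, 0,0,15,0,0,0,0.5, 0,0,12,0,0,0,0.5, 0,0,6,0,0,0,0.5, 0,0,3,0,0,0,0.5, 0,0,2,0,0,0,0.5, 0,0,2,0,0,0,0.5, 0,0,0,0,0,0,0.5]'
```

```text
t: 5.9
position: [0.6188, -0.1937, 0.0727]
eef_rot: [2.222, 2.22, 0.0]
ft_force: [0.3, 0.2, -1.3]
gripper_width: 0.0657
finger_force: 15.0
```

```bash
python3 -m jog '[0,0,1,0,0,0,0.5, 0,0,1,0,0,0,0.5, 0,0,0,0,0,0,0.5]'
```

```text
t: 6.2
position: [0.6188, -0.1936, 0.0707]
eef_rot: [2.222, 2.22, 0.0]
ft_force: [-0.4, 0.2, -1.4]
gripper_width: 0.0658
finger_force: 15.0
```

```bash
python3 -m jog '[0,0,1,0,0,0,0.5, 0,0,0,0,0,0,0.5, 0,0,0,0,0,0,0.35, 0,0,0,0,0,0,0.2, 0,0,0,0,0,0,0, 0,0,0,0,0,0,0, 0,0,0,0,0,0,0]'
python3 -m jog '[0,0,-10,0,0,0,0, 0,0,-20,0,0,0,0, 0,0,-40,0,0,0,0, 0,0,-40,0,0,0,0, -10,-20,-10,0,0,0,0, -22,-45,0,0,0,0,0, -22,-45,0,0,0,0,0, -22,-45,0,0,0,0,0]'
```

```text
t: 6.9
position: [0.6185, -0.1937, 0.0693]
eef_rot: [-2.223, -2.22, 0.0]
ft_force: [-0.3, 0.1, 0.3]
gripper_width: 0.0839
finger_force: 0.0
t: 7.7
position: [0.4623, -0.2699, 0.1904]
eef_rot: [2.221, 2.22, 0.0]
ft_force: [0.4, -0.9, 0.2]
gripper_width: 0.0872
finger_force: 0.0
```

```bash
python3 -m jog '[-15,-28,0,0,0,0,0, -15,-28,0,0,0,0,0, -16,-30,0,0,0,0,0, 0,0,0,0,0,0,0, 0,0,0,0,0,0,0]'
python3 - <<'E'
from h import *
c=read_camera('wrist'); cv2.imwrite('pics/w2.png',c['color']);print(status.sense()['position'])
print(cv2.projectPoints(np.array([[0.3757,-0.3163,.068],[0.6175,-.1952,.095]])-np.array(c['origin']), cv2.Rodrigues(np.diag([1,-1,-1.])@rot(c['attitude']).T)[0],np.zeros(3),np.array(c['K']),np.array(c['dist_coeffs']))[0])
E
```

```text
t: 8.2
position: [0.3776, -0.3157, 0.1904]
eef_rot: [2.223, 2.217, 0.0]
ft_force: [0.7, 1.0, -0.5]
gripper_width: 0.087
finger_force: 0.0
[ 0.37852592 -0.31503484  0.19028624]
[[[320.58526911 199.44181607]]

 [[619.75155895  61.77205431]]]
```

View pics/w2.png

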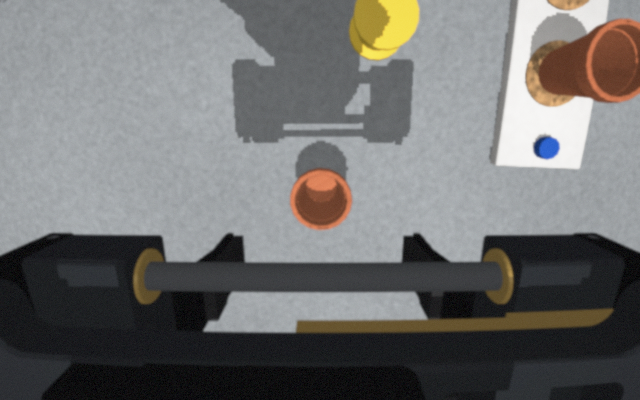

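The pot_3 rim is at (320,199), matching the prediction. pot_4 stands on its disc with its rim at about (616,60), against an expected (620,62).

```bash
python3 -m jog '[-1,-2,40,0,0,0,0, 0,0,40,0,0,0,0, 0,0,40,0,0,0,0, 0,0,28,0,0,0,0, 0,0,0,0,0,0,0, 0,0,0,0,0,0,0]'
python3 -m jog '[0,0,0,0,0,0,0.3, 0,0,0,0,0,0,0.4, 0,0,0,0,0,0,0.5, 0,0,0,0,0,0,0.6, 0,0,0,0,0,0,0.6, 0,0,0,0,0,0,0.6, 0,0,0,0,0,0,0.6]' 15
```

```text
t: 8.85
position: [0.3772, -0.3156, 0.0419]
eef_rot: [2.22, 2.222, 0.001]
ft_force: [-0.3, -0.7, 0.4]
gripper_width: 0.0871
finger_force: 0.0
t: 9.55
position: [0.3759, -0.3166, 0.0421]
eef_rot: [2.222, 2.219, -0.0]
ft_force: [-0.5, 0.9, 5.8]
gripper_width: 0.0579
finger_force: 15.0
```

```bash
python3 -m jog '[0,0,-10,0,0,0,0.6, 0,0,-25,0,0,0,0.6, 0,0,-35,0,0,0,0.6, 0,0,-30,0,0,0,0.6, 0,0,-20,0,0,0,0.6, 12,14,0,0,0,0,0.6, 22,24,0,0,0,0,0.6, 25,28,0,0,0,0,0.6]' 15
python3 -m jog '[25,28,0,0,0,0,0.6, 25,28,0,0,0,0,0.6, 25,28,0,0,0,0,0.6, 25,28,0,0,0,0,0.6, 25,28,0,0,0,0,0.6, 20,24,0,0,0,0,0.6, 12,14,0,0,0,0,0.6, 0,0,0,0,0,0,0.6]'
python3 -m jog '[0,0,0,0,0,0,0.6, 0,0,0,0,0,0,0.6]'
```

```text
t: 10.35
position: [0.4414, -0.2575, 0.162]
eef_rot: [2.226, 2.217, -0.001]
ft_force: [0.1, -0.8, -1.4]
gripper_width: 0.0579
finger_force: 15.0
t: 11.15
position: [0.6211, -0.0977, 0.1615]
eef_rot: [-2.218, -2.224, -0.003]
ft_force: [-0.4, -0.1, -1.3]
gripper_width: 0.0578
finger_force: 15.0
t: 11.35
position: [0.6186, -0.1026, 0.1613]
eef_rot: [-2.225, -2.217, 0.003]
ft_force: [-0.2, 0.4, -0.7]
gripper_width: 0.0581
finger_force: 15.0
```

```bash
python3 -m jog '[1,1,15,0,0,0,0.6, 0,0,25,0,0,0,0.6, 0,0,25,0,0,0,0.6, 0,0,18,0,0,0,0.6, 0,0,10,0,0,0,0.6, 0,0,4,0,0,0,0.6, 0,0,2,0,0,0,0.6, 0,0,0,0,0,0,0.6]'
python3 -m jog '[0,0,1,0,0,0,0.6, 0,0,1,0,0,0,0.6, 0,0,1,0,0,0,0.6, 0,0,0,0,0,0,0.6]'
```

```text
t: 12.15
position: [0.6214, -0.0997, 0.0631]
eef_rot: [2.222, 2.219, 0.001]
ft_force: [-0.3, -0.9, -1.5]
gripper_width: 0.058
finger_force: 15.0
t: 12.55
position: [0.621, -0.0995, 0.0596]
eef_rot: [2.223, 2.22, 0.0]
ft_force: [-0.0, -0.3, -1.2]
gripper_width: 0.0579
finger_force: 15.0
```

Next, one more millimetre down, release, rise, and head for pot_1 at (0.4536, 0.003).

```bash
python3 -m jog '[0,0,1,0,0,0,0.6, 0,0,0,0,0,0,0.6, 0,0,0,0,0,0,0.45, 0,0,0,0,0,0,0.3, 0,0,0,0,0,0,0.15, 0,0,0,0,0,0,0, 0,0,0,0,0,0,0, 0,0,0,0,0,0,0]'
python3 -m jog '[0,0,-10,0,0,0,0, 0,0,-25,0,0,0,0, 0,0,-40,0,0,0,0, 0,0,-40,0,0,0,0, 25,-42,0,0,0,0,0, 25,-42,0,0,0,0,0, 26,-42,0,0,0,0,0, 26,-42,0,0,0,0,0]'
python3 -m jog '[0,0,0,0,0,0,0, 0,0,0,0,0,0,0]'
```

```text
t: 13.35
position: [0.6209, -0.0995, 0.0584]
eef_rot: [-2.223, -2.22, 0.0]
ft_force: [-0.0, 0.3, -0.3]
gripper_width: 0.0833
finger_force: 0.0
t: 14.15
position: [0.4516, 0.0037, 0.1742]
eef_rot: [2.222, 2.219, 0.001]
ft_force: [0.7, 0.4, 1.3]
gripper_width: 0.0871
finger_force: 0.0
t: 14.35
position: [0.4529, 0.0031, 0.1746]
eef_rot: [2.219, 2.22, 0.001]
ft_force: [1.0, -0.3, 0.9]
gripper_width: 0.0868
finger_force: 0.0
```

```bash
python3 -m jog '[0,0,40,0,0,0,0, 0,0,40,0,0,0,0, 0,0,40,0,0,0,0, 0,0,24,0,0,0,0, 0,0,8,0,0,0,0, 0,0,0,0,0,0,0]'
python3 -m jog '[0,0,0,0,0,0,0.4, 0,0,0,0,0,0,0.5, 0,0,0,0,0,0,0.6, 0,0,0,0,0,0,0.7, 0,0,0,0,0,0,0.7, 0,0,0,0,0,0,0.7, 0,0,0,0,0,0,0.7, 0,0,0,0,0,0,0.7]' 15
```

```text
t: 14.95
position: [0.4537, 0.0024, 0.0209]
eef_rot: [-2.223, -2.219, 0.001]
ft_force: [0.4, -0.3, 0.4]
gripper_width: 0.0872
finger_force: 0.0
t: 15.75
position: [0.4532, 0.0026, 0.0217]
eef_rot: [2.223, 2.22, 0.0]
ft_force: [-0.5, 0.1, 1.6]
gripper_width: 0.0419
finger_force: 15.0
```

```bash
python3 -m jog '[0,0,-10,0,0,0,0.7, 0,0,-25,0,0,0,0.7, 0,0,-30,0,0,0,0.7, 0,0,-15,0,0,0,0.7, 7,14,0,0,0,0,0.7, 12,24,0,0,0,0,0.7, 15,30,0,0,0,0,0.7, 15,30,0,0,0,0,0.7]' 15
python3 -m jog '[15,30,0,0,0,0,0.7, 12,24,0,0,0,0,0.7, 11,21,0,0,0,0,0.7, 0,0,0,0,0,0,0.7, 0,0,0,0,0,0,0.7, 0,0,0,0,0,0,0.7]'
```

```text
t: 16.55
position: [0.5525, 0.0524, 0.1009]
eef_rot: [-2.223, -2.22, 0.001]
ft_force: [-0.1, -0.5, -0.9]
gripper_width: 0.0416
finger_force: 15.0
t: 17.15
position: [0.6252, 0.0891, 0.1007]
eef_rot: [-2.222, -2.219, 0.003]
ft_force: [0.3, 0.4, -0.6]
gripper_width: 0.0417
finger_force: 15.0
```

```bash
python3 -m jog '[0,1,10,0,0,0,0.7, 0,0,20,0,0,0,0.7, 0,0,15,0,0,0,0.7, 0,0,8,0,0,0,0.7, 0,0,4,0,0,0,0.7, 0,0,2,0,0,0,0.7, 0,0,1,0,0,0,0.7, 0,0,0,0,0,0,0.7]'
python3 -m jog '[0,0,1,0,0,0,0.7, 0,0,0,0,0,0,0.7, 0,0,0,0,0,0,0.7]'
```

```text
t: 17.95
position: [0.6275, 0.0896, 0.042]
eef_rot: [2.222, 2.22, 0.001]
ft_force: [-0.3, 0.7, -0.9]
gripper_width: 0.0419
finger_force: 15.0
t: 18.25
position: [0.6273, 0.0895, 0.0408]
eef_rot: [2.222, 2.22, 0.0]
ft_force: [-0.1, -0.1, -0.5]
gripper_width: 0.0418
finger_force: 15.0
```

Next, two more millimetres down, release, rise, and head for pot_2 at (0.567, 0.402).

```bash
python3 -m jog '[0,0,1,0,0,0,0.7, 0,0,1,0,0,0,0.7, 0,0,0,0,0,0,0.6, 0,0,0,0,0,0,0.45, 0,0,0,0,0,0,0.3, 0,0,0,0,0,0,0.15, 0,0,0,0,0,0,0, 0,0,0,0,0,0,0]'
python3 -m jog '[0,0,0,0,0,0,0, 0,0,-10,0,0,0,0, 0,0,-25,0,0,0,0, 0,0,-40,0,0,0,0, 0,0,-40,0,0,0,0, 40,-8,-15,0,0,0,0, 40,-8,0,0,0,0,0, 40,-8,0,0,0,0,0]'
python3 -m jog '[40,-8,0,0,0,0,0, 40,-8,0,0,0,0,0, 40,-8,0,0,0,0,0, 40,-8,0,0,0,0,0, 32,-4,0,0,0,0,0, 0,0,0,0,0,0,0, 0,0,0,0,0,0,0]'
python3 - <<'E'
from h import *
c=read_camera('wrist'); cv2.imwrite('pics/w3.png',c['color']);print(status.sense()['position'])
print(cv2.projectPoints(np.array([[0.567,.4019,.058]])-np.array(c['origin']), cv2.Rodrigues(np.diag([1,-1,-1.])@rot(c['attitude']).T)[0],np.zeros(3),np.array(c['K']),np.array(c['dist_coeffs']))[0])
E
```

```text
t: 19.05
position: [0.6271, 0.0894, 0.0385]
eef_rot: [2.223, 2.22, -0.0]
ft_force: [-0.5, -0.2, 0.2]
gripper_width: 0.0718
finger_force: 0.0
t: 19.85
position: [0.6036, 0.2107, 0.1707]
eef_rot: [2.223, 2.218, 0.004]
ft_force: [0.7, 0.6, -0.3]
gripper_width: 0.0869
finger_force: 0.0
t: 20.55
position: [0.567, 0.4023, 0.169]
eef_rot: [2.22, 2.222, 0.0]
ft_force: [-0.1, -0.4, -0.7]
gripper_width: 0.0869
finger_force: 0.0
[0.56791411 0.40071086 0.16882303]
[[[322.75426295 202.46968756]]]
```

View pics/w3.png

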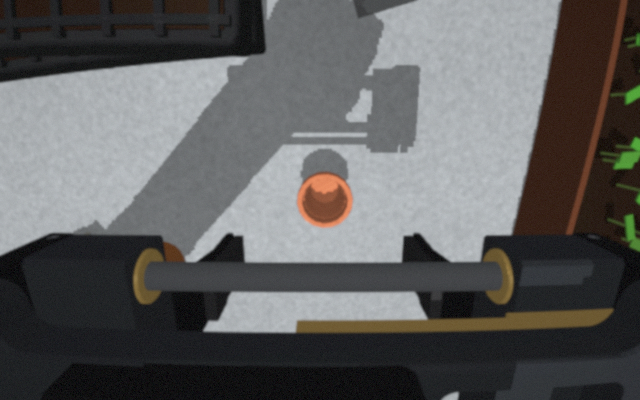

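The pot_2 rim is at (325,200), against an expected (323,202). That is close enough, so I'll descend 137 mm.

```bash
python3 -m jog '[0,0,40,0,0,0,0, 0,0,40,0,0,0,0, 0,0,34,0,0,0,0, 0,0,18,0,0,0,0, 0,0,5,0,0,0,0, 0,0,0,0,0,0,0]'
python3 -m jog '[0,0,0,0,0,0,0.4, 0,0,0,0,0,0,0.5, 0,0,0,0,0,0,0.6, 0,0,0,0,0,0,0.65, 0,0,0,0,0,0,0.65, 0,0,0,0,0,0,0.65, 0,0,0,0,0,0,0.65, 0,0,0,0,0,0,0.65]' 15
```

```text
t: 21.2
position: [0.5683, 0.401, 0.0319]
eef_rot: [2.224, 2.219, 0.001]
ft_force: [0.4, 0.2, 0.2]
gripper_width: 0.087
finger_force: 0.0
t: 22.0
position: [0.5676, 0.4016, 0.0317]
eef_rot: [2.223, 2.22, 0.0]
ft_force: [0.4, 0.4, 0.9]
gripper_width: 0.0494
finger_force: 15.0
```

```bash
python3 -m jog '[0,0,-10,0,0,0,0.65, 0,0,-25,0,0,0,0.65, 0,0,-35,0,0,0,0.65, 0,0,-25,0,0,0,0.65, 0,0,-15,0,0,0,0.65, -20,3,0,0,0,0,0.65, -30,4,0,0,0,0,0.65, -35,5,0,0,0,0,0.65]' 15
python3 -m jog '[-40,6,0,0,0,0,0.65, -40,6,0,0,0,0,0.65, -40,6,0,0,0,0,0.65, -40,6,0,0,0,0,0.65, -40,6,0,0,0,0,0.65, -40,5,0,0,0,0,0.65, -35,4,0,0,0,0,0.65, -27,3,0,0,0,0,0.65]'
python3 -m jog '[-20,2,0,0,0,0,0.65, 0,0,0,0,0,0,0.65, 0,0,0,0,0,0,0.65, 0,0,0,0,0,0,0.65]'
```

```text
t: 22.8
position: [0.5785, 0.3167, 0.1414]
eef_rot: [-2.219, -2.223, 0.001]
ft_force: [0.6, -0.6, -0.7]
gripper_width: 0.0492
finger_force: 15.0
t: 23.6
position: [0.6207, 0.0111, 0.1411]
eef_rot: [2.226, 2.217, -0.003]
ft_force: [0.8, 0.8, 0.0]
gripper_width: 0.049
finger_force: 15.0
t: 24.0
position: [0.6227, -0.0033, 0.1416]
eef_rot: [-2.219, -2.222, -0.001]
ft_force: [0.2, 1.7, 0.6]
gripper_width: 0.0493
finger_force: 15.0
```

```bash
python3 -m jog '[-2,0,15,0,0,0,0.65, 0,0,25,0,0,0,0.65, 0,0,25,0,0,0,0.65, 0,0,14,0,0,0,0.65, 0,0,6,0,0,0,0.65, 0,0,3,0,0,0,0.65, 0,0,1,0,0,0,0.65, 0,0,0,0,0,0,0.65]'
python3 -m jog '[0,0,1,0,0,0,0.65, 0,0,1,0,0,0,0.65, 0,0,0,0,0,0,0.65, 0,0,0,0,0,0,0.65]'
```

```text
t: 24.8
position: [0.6237, -0.0074, 0.0534]
eef_rot: [2.222, 2.219, 0.002]
ft_force: [-0.4, 0.9, -0.3]
gripper_width: 0.0491
finger_force: 15.0
t: 25.2
position: [0.6231, -0.0076, 0.0507]
eef_rot: [2.223, 2.22, 0.0]
ft_force: [-0.1, 0.3, -0.5]
gripper_width: 0.0495
finger_force: 15.0
```

```bash
python3 -m jog '[2,0,1,0,0,0,0.65, 0,0,1,0,0,0,0.65, 0,0,0,0,0,0,0.5, 0,0,0,0,0,0,0.35, 0,0,0,0,0,0,0.15, 0,0,0,0,0,0,0, 0,0,0,0,0,0,0, 0,0,0,0,0,0,0]'
python3 -m jog '[0,0,0,0,0,0,0, 0,0,-10,0,0,0,0, 0,0,-25,0,0,0,0, 0,0,-40,0,0,0,0, 0,0,-40,0,0,0,0, 0,0,-40,0,0,0,0, -40,-35,0,0,0,0,0, -40,-35,0,0,0,0,0]'
python3 -m jog '[-45,-15,0,0,0,0,0, -45,-15,0,0,0,0,0, -45,-15,0,0,0,0,0, -45,-15,0,0,0,0,0, -45,-10,0,0,0,0,0, -45,-10,0,0,0,0,0, 0,0,0,0,0,0,0, 0,0,0,0,0,0,0]'
python3 - <<'E'
from h import *
c=read_camera('top'); i=c['color']; cv2.imwrite('pics/t2.png',cv2.convertScaleAbs(cv2.resize(i[120:290,130:530],None,fx=2,fy=2,interpolation=cv2.INTER_CUBIC),alpha=1.5))
D=np.array([[.6266,.0893],[.6233,-.0056],[.6205,-.1004],[.6175,-.1952]])
hh=np.array([.048,.058,.068,.078])+.017
px=cv2.projectPoints(np.c_[D,hh]-np.array(c['origin']), cv2.Rodrigues(np.diag([1,-1,-1.])@rot(c['attitude']).T)[0],np.zeros(3),np.array(c['K']),np.array(c['dist_coeffs']))[0].reshape(-1,2)
print('expected crop px',((px-[130,120]+.5)*2).round(0).tolist())
E
```

```text
t: 26.0
position: [0.6231, -0.0056, 0.0485]
eef_rot: [2.223, 2.22, -0.0]
ft_force: [-1.1, 0.2, 0.3]
gripper_width: 0.0804
finger_force: 0.0
t: 26.8
position: [0.5578, -0.08, 0.206]
eef_rot: [2.216, 2.222, 0.005]
ft_force: [0.5, -0.5, -0.0]
gripper_width: 0.0872
finger_force: 0.0
t: 27.6
position: [0.4763, -0.3516, 0.204]
eef_rot: [2.226, 2.217, 0.001]
ft_force: [0.2, 0.7, 0.1]
gripper_width: 0.087
finger_force: 0.0
expected crop px [[303.0, 64.0], [384.0, 63.0], [468.0, 62.0], [554.0, 60.0]]
```

View pics/t2.png

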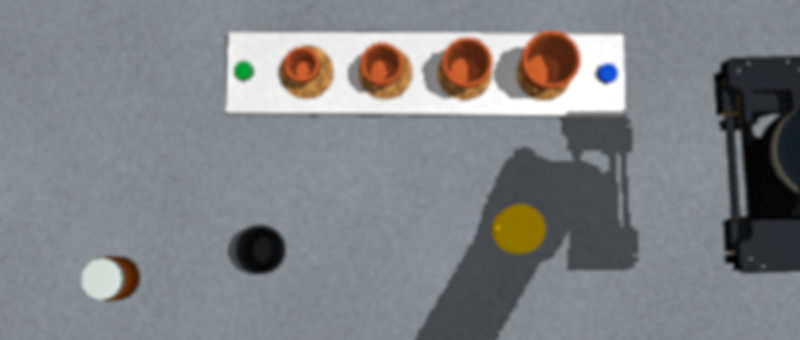

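The rims are at about (302,64), (383,63), (467,62) and (551,60). The expected positions are (303,64), (384,63), (468,62) and (554,60), so all are within 4 mm. The pots stand in the right order, and the black pot, reel and jar haven't moved.

```bash
python3 -c "
from bench import sign_off
print(sign_off())"
```

```text
the job is handed in; nothing more can be done
None
```

I set the four terracotta pots upright on their cork discs, smallest at the green stud and largest at the blue, each within about 4 mm of centre; the black pot, reel and jar weren't moved, and I handed the job in at about 28 s (the hand-in returned no verdict).

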